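# Snap a culture tube into the mixer's spring clips

### The arm

A 6-joint arm with a two-finger parallel gripper is mounted at the origin on the work surface. World frame = base frame: x ahead of the robot, y to its left, z up, the work surface at z = 0. Lengths are in m, angles in rad, forces in N, time in s.
With the tool pointing down it reaches from about 0.325 to 0.75 m from the base axis. Payload 7.6 kg.
Tool frame: the origin (TCP) lies on the centre line of the jaws, within the pads' length; the fingertips stand 25 mm ahead of it and the grasp point (between the pads) lies 6 mm ahead of it; z points along the fingers, y is the line along which they close (so a half turn about z gives the same grasp; the last joint's range is limited). The gripper opens to 85 mm and grips with 20 to 120 N. Pads are 22 mm wide; open, the fingers measure 114 mm over their backs; the gripper's body (76 mm by 85 mm) begins 54 mm behind the grasp point. The pads swing forward as they close: fully open they stand 13 mm farther back than shut.
Start: joints at [-1.32, 0.052, 1.401, -0, 1.689, -0.07], TCP at [0.166, -0.498, 0.256] pointing down, gripper open.
Joint ranges: [-2.9, 2.9], [-0.91, 2.17], [0.12, 2.37], [-1.06, 4.2], [0.26, 2.73], [-2.93, 2.93]. Speed limits (rad/s): [2.57, 2.57, 3.01, 3.14, 3.14, 3.14].

### API

Orientations are given as a unit quaternion [w, x, y, z].
In Python, from bench import observe, capture, finish_job gives the robot as it stands. The module is installed in compiled form; this text tells all that it offers.
- The arm moves only by the tool move_arm, never from a script. Its arguments are lists of equal length, an entry for each row: "gripper": the opening, from 0 (shut) to 1 (fully open); "dp": the shift along the tool's x, y, z in cm, a list of three; "dr": the turn, a rotation vector about the tool's x, y, z in degrees, a list of three. A call has 1 to 12 rows; each row shifts and turns the commanded pose from where the row before left it, along the tool's axes as they then stand; what a row does not reach is not made up. A row lasts 1/8 s, in which the tool goes at most 62.5 mm and 10.7 degrees, less where a joint would pass 70% of its speed; a pose out of reach is approached as far as the arm can. A call with a gripper value outside its range is refused whole. The fingers move at their own pace and stop on an object; "squeeze" is the grip in N (left out, the last holds). Time passes only in rows, so rows that do not move let the fingers close. It gives the time, the measured TCP pose, the force, the opening and the grip force at its end, in the units of the state.
- observe(): the state, without advancing time (a new reading comes with each control period).
- capture(name): name is "scene" or "top"; returns a dict with "pixels" (384x512x3 uint8, red, green, blue), "fx", "fy", "cx", "cy" (pixels), "k1" (the pictures are not rectified: a ray, as slopes to the right and down, at radius r is drawn at 1 + k1 r^2 times it, then the intrinsics apply), "R" (3x3) and "t" (3): a world point X has camera coordinates R X + t. Camera axes: x right, y down, z forward; pixel columns grow to the right and rows downward; lengths in m; the calibration is good to about 2 mm. A picture is of the moment at which its call begins. There is no depth.
- finish_job(): hands the job in; it is judged then, once.
The state is a dict: "time": time; "joints": joint angles; "qvel": joint speeds; "joint_efforts": joint torques, N m; "eef_pos": TCP position; "tool_rot": TCP orientation; "wrist_force": force on the tool from outside, world axes, zero at the start; "ft_torque": the same for the moment, N m; "opening": opening from 0.0 (shut) to 1.0 (fully open); "gripper_force": force on a finger pad.
Only numpy, scipy, OpenCV 4.12 (cv2) and the standard library are available. Lean on these libraries where they do the work, as an engineer would, in place of code of your own. Each camera call takes 0.05 s, during which the arm holds its last target. There are 200 camera calls.

### The job

Take the tube with the green cap from the tray and press it down, lying level, into the mixer's two spring clips, cap towards the blue block, until both clips have snapped shut around it; then let go. The clip head stands on soft mounts: it takes up to about 20 N to press the tube home, but never press with more than 25 N. Leave the other tube, the bottle, the flask and the eyepiece where they are.

Things in the scene. Friction and masses are not known exactly. Their poses are not given: they have to be found in the camera images.
- tube: The tube to load: clear rigid plastic, 29 mm diameter, white label round its middle, green cap 34 mm diameter, about 60 g. Origin on its axis, at mid-length; x runs along the tube to the cap. Barrel from x = -47 to +45 mm, cap +45 to +58 mm, cone down to -59 mm. It starts level in the tray, its axis 27 mm above the table.
- tube_cap (a point): Middle of the green cap's outer face, 58 mm along +x of the tube.
- other_tube: Same kind of tube with an orange cap, same frame, lying in the other place of the tray: a bystander.
- tray: Fixed white tray 150 x 170 mm, 6 mm thick, with two places at y = +45 and -45 mm of its frame; which tube lies in which varies. Each place has blue V blocks at x = -36 and +36 mm, 14 mm long, tops 29 mm above the table, free between. Tubes lie along its x axis, caps to +x. Origin: centre of its underside.
- mixer: Fixed white mixer foot, 190 x 130 x 36 mm, origin at the centre of its underside. Over it, centred and turned with it, stands the clip head, clamped at a height that differs each time and is NOT measured: a seated tube's axis lies 85 to 135 mm above the table; find it by feel or sight. The tube goes along the foot's x axis, cap to +x, middle over the origin (12 mm either way is fine).
- blue_block (a point): Middle of the top of the blue block (22 x 60 mm, top 42 mm above the table) on the foot's +x end: the cap goes to this side.
- clip_cap (a point): Point on the table right under the clip nearer the blue block, x = +34 mm of the foot. A clip, 14 mm long, is a pair of sprung fingers with slippery black noses of 4 mm radius, at y = +-13 mm when empty, 12 mm above a seated tube's axis. Between them is a white V bed that carries the tube. The cradle plate (110 x 64 mm) lies 26.5 mm under the seated axis.
- clip_base (a point): The same under the other clip, x = -34 mm. A tube laid on the noses lies 25 mm above its seated height. Pressed into both clips, the push climbs to 13 to 20 N some 5 to 9 mm lower, then fades to nothing and turns to a pull as the noses close over the tube, until it stands in the V beds and the push rises again. Free between the clips for gripper fingers.
- cradle (a joint): How far the cradle with the clips has been pushed down on its soft mounts, m; 0 unloaded, grows downward, 6 N per mm. More than 4.5 mm (27 N) damages the mounts.
- finger_cap_left (a joint): Outward lean of the +y finger of the clip at x = +34 mm (blue block end), rad: 0 empty, up to 0.15 while the tube passes, about 0.03 when closed around a seated tube.
- finger_cap_right (a joint): The same for the -y finger of that clip.
- finger_base_left (a joint): The same for the +y finger of the clip at x = -34 mm.
- finger_base_right (a joint): The same for the -y finger of that clip.
- media_bottle: Bystander: upright glass bottle, 68 mm diameter, 150 mm tall, white cap; origin at the centre of its underside.
- flask: Bystander: clear culture flask lying flat, 80 x 110 x 34 mm, neck and green cap along its +y to 98 mm from its origin, which is the centre of the body's underside.
- eyepiece: Bystander: black microscope eyepiece, upright, 34 mm diameter, 45 mm tall; origin at the centre of its underside.
Mind the look-alikes: they are no part of the job. What is shaped like the tube but pink is not meant.

How it is judged:
On the way, in this order (a step that is already met when the one before it is completed fails the run):
1. the tube is lifted out of the tray (z of tube in the frame of tray above 0.06 m and contact force between the fingers and tube above 1 N), for 0.1 s.
2. the robot presses the tube between the spring fingers, which spread (contact force between the fingers and tube above 1 N and value of joint any of finger_cap_left, finger_base_left above 0.07 rad), for 0.02 s.
At the end, for the whole second after the job is handed in: All four spring fingers are closed around the tube (lean between 0.01 and 0.065 rad), which lies at rest, level and along the mixer's x axis within 0.07 rad, cap towards the blue block, its middle within 14 mm of the mixer's middle along x and 4 mm across (value of joint finger_cap_left between 0.01 and 0.065 rad and value of joint finger_cap_right between 0.01 and 0.065 rad and value of joint finger_base_left between 0.01 and 0.065 rad and value of joint finger_base_right between 0.01 and 0.065 rad and x of tube in the frame of mixer between -0.014 and 0.014 m and y of tube in the frame of mixer between -0.004 and 0.004 m and x of tube_cap in the frame of mixer above 0.03 m and angle between the x axis of tube and the x axis of mixer, either way round below 0.07 rad and linear speed of tube below 0.02 m/s); the robot touches nothing.
It fails at once if the clip head is pressed down more than 4.5 mm (27 N) on its mounts (value of joint cradle above 0.0045 m).
It fails at once if a bystander is displaced by more than 15 mm or tipped (distance of any of media_bottle, flask, eyepiece, other_tube from where it was at the start of the episode above 0.015 m or angle between any of media_bottle, eyepiece's own z axis and vertical above 0.3 rad).
It also fails if it takes over 58 s, if anything falls off the work surface, if the arm or the gripper's body presses on something with over 40 N, if the wrist force passes 120 N, or if a joint passes its speed limit or range.

## Working session

There is one attempt and no reset: what is moved stays moved. The work goes in short steps, Python scripts to look and compute and a tool call to move; the robot and the scene stay as the last step left them, time stands still between calls to the robot, and variables do not carry over. Pictures are saved under pics/ and viewed, at most 10 in all, crops included, and the job is handed in when it is done.

Besides the shell and the picture viewer there is one more tool, called after "Call:" as name(argument=value, ...) on one line, values as JSON. move_arm: Moves the arm, as the interface text tells. Its arguments: {"type":"object","properties":{"gripper":{"type":"array"},"dp":{"type":"array"},"dr":{"type":"array"},"squeeze":{"type":"number"}},"required":["gripper","dp","dr"]}

```bash
mkdir -p pics
cat > h.py <<'E'
import numpy as np, cv2
from bench import observe, capture
def cap(n):
    c=capture(n); c['R']=np.array(c['R']); c['t']=np.array(c['t']); c['bgr']=cv2.cvtColor(np.array(c['pixels']),cv2.COLOR_RGB2BGR); return c
def ray(c,u,v):
    K=np.array([[c['fx'],0,c['cx']],[0,c['fy'],c['cy']],[0,0,1.]])
    p=cv2.undistortPoints(np.array([[[u,v]]],float),K,np.array([c['k1'],0,0,0.]) )[0,0]
    d=c['R'].T@np.array([p[0],p[1],1]); o=-c['R'].T@c['t']; return o,d
def plane(c,u,v,z):
    o,d=ray(c,u,v); return o+d*(z-o[2])/d[2]
def proj(c,X):
    K=np.array([[c['fx'],0,c['cx']],[0,c['fy'],c['cy']],[0,0,1.]])
    return cv2.projectPoints(np.array(X,float).reshape(-1,1,3),cv2.Rodrigues(c['R'])[0],c['t'],K,np.array([c['k1'],0,0,0.]))[0][:,0]
def tri(a,ua,b,ub):
    o1,d1=ray(a,*ua);o2,d2=ray(b,*ub)
    s=np.linalg.lstsq(np.stack([d1,-d2],1),o2-o1,rcond=None)[0]
    p,q=o1+s[0]*d1,o2+s[1]*d2; return (p+q)/2,np.linalg.norm(p-q)
E
python3 - <<'E'
from h import *
for n in('scene','top'):
    c=cap(n); cv2.imwrite(f'pics/{n}0.png',cv2.resize(c['bgr'],(800,600),interpolation=cv2.INTER_CUBIC)); print(n,c['fx'],c['k1'],-c['R'].T@c['t'],c['R'][2])
s=observe();print(s['time'],s['tool_rot'],s['wrist_force'])
E
```

```text
scene 470.45958596918666 -0.09093488642286096 [ 1.21863817 -0.35852038  0.84918521] [-0.62779699  0.32496961 -0.70729463]
top 381.29583645441426 -0.09262184473286546 [ 0.35158933 -0.04498765  1.03995897] [ 0.20672623 -0.00447393 -0.9783886 ]
0.1 [-6.74404077e-04  9.87163466e-01  1.59711721e-01 -5.95531597e-05] [ 0.58545666 -0.60466361 -0.08105096]
```

View pics/scene0.png

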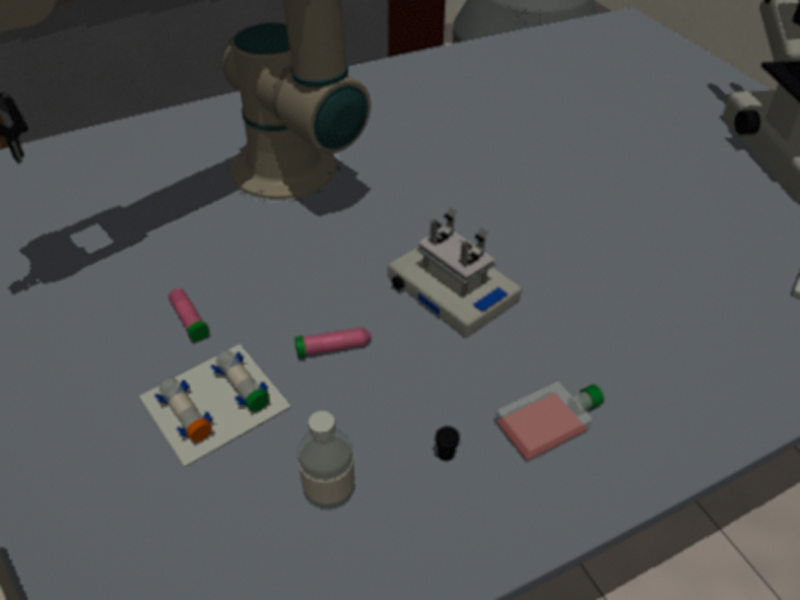

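View pics/top0.png

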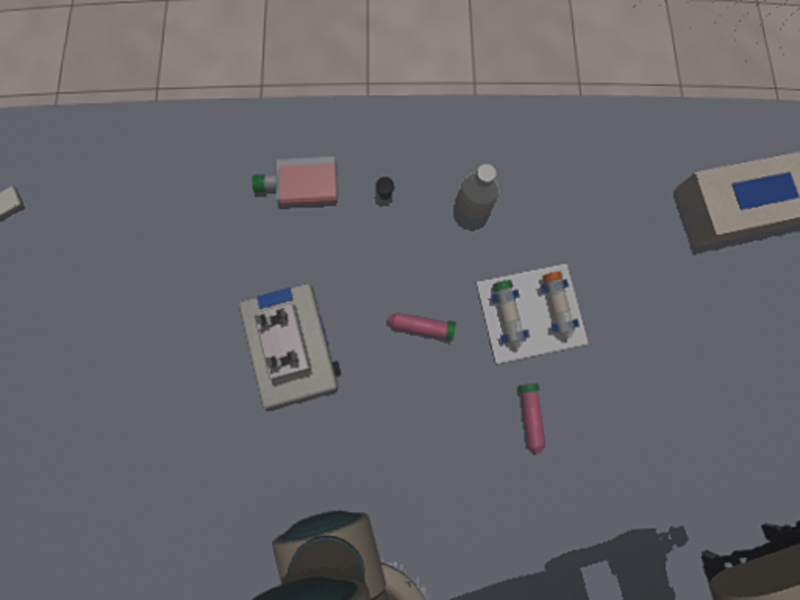

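The scene view shows the mixer at (455,275), the tray at (215,400) and the bottle at (325,460). Things that could be taken for the target, in the 800x600 top view:
- tray tube with the green cap: (508,312), the one I choose
- tray tube with the orange cap: (558,305)
- pink tubes with green caps: (420,325) and (532,418)
- flask with the green cap: (262,183)

Run:
```python
from h import *
c=cap('top'); s=cap('scene')
def cnts(c,lo,hi,amin):
    m=cv2.inRange(cv2.cvtColor(c['bgr'],cv2.COLOR_BGR2HSV),lo,hi)
    cs,_=cv2.findContours(m,cv2.RETR_EXTERNAL,cv2.CHAIN_APPROX_NONE)
    return [k for k in cs if cv2.contourArea(k)>amin]
def cen(k):
    M=cv2.moments(k);return np.array([M['m10'],M['m01']])/M['m00']
for nm,cc in(('top',c),('scene',s)):
  for col,lo,hi in(('green',(50,120,40),(75,255,255)),('blue',(105,130,60),(125,255,255)),('orange',(5,180,100),(18,255,255))):
    for k in cnts(cc,lo,hi,12):
        p=cen(k); print(nm,col,p.round(1),cv2.contourArea(k),plane(cc,*p,{'green':.027,'blue':.042,'orange':.027}[col]).round(4))
for k in cnts(c,(0,0,125),(179,60,255),600):
    p=cen(k)
    if p[1]<80: continue
    for z in(.006,.036):
        w=np.array([plane(c,*q[0],z)[:2] for q in k],np.float32)
        r=cv2.minAreaRect(w); print('white',p.round(1),z,np.round(r[0],4),np.round(r[1],4),round(r[2],2))
a=c['bgr'][165:270,145:390]; cv2.imwrite('pics/top1.png',cv2.resize(a,None,fx=3.2,fy=3.2,interpolation=cv2.INTER_CUBIC))
a=s['bgr'][120:220,230:345]; cv2.imwrite('pics/sc1.png',cv2.resize(a,None,fx=6,fy=6,interpolation=cv2.INTER_CUBIC))
```

```text
top green [338.9 247.8] 19.5 [ 0.3862 -0.283   0.027 ]
top green [288.3 210.5] 22.0 [ 0.4874 -0.1519  0.027 ]
top green [321.9 181.7] 19.0 [ 0.5653 -0.2462  0.027 ]
top green [164.5 116.8] 37.5 [0.7588 0.1901 0.027 ]
top blue [175.4 190.2] 128.0 [0.5432 0.1493 0.042 ]
top blue [489.4 121.6] 551.0 [ 0.7344 -0.7466  0.042 ]
scene green [164.2 255.6] 125.0 [ 0.5627 -0.2448  0.027 ]
scene green [380.5 252.4] 82.0 [0.7678 0.1894 0.027 ]
scene green [191.9 221.8] 45.0 [ 0.496  -0.1535  0.027 ]
scene green [126.4 211.6] 105.5 [ 0.3956 -0.2832  0.027 ]
scene blue [313.5 191.2] 108.0 [0.5469 0.1479 0.042 ]
scene orange [125.2 272.1] 45.5 [ 0.5682 -0.335   0.027 ]
white [183.9 222.4] 0.006 [0.4682 0.1332] [0.1877 0.1262] 14.98
white [183.9 222.4] 0.036 [0.4648 0.128 ] [0.1823 0.1225] 14.98
white [340.  200.2] 0.006 [ 0.5182 -0.2992] [0.1491 0.169 ] 10.99
white [340.  200.2] 0.036 [ 0.5134 -0.2918] [0.1448 0.1641] 10.99
white [477.4 123.4] 0.006 [ 0.7457 -0.759 ] [0.1279 0.2303] 11.27
white [477.4 123.4] 0.036 [ 0.7343 -0.7383] [0.1242 0.2236] 11.27
```

View pics/top1.png

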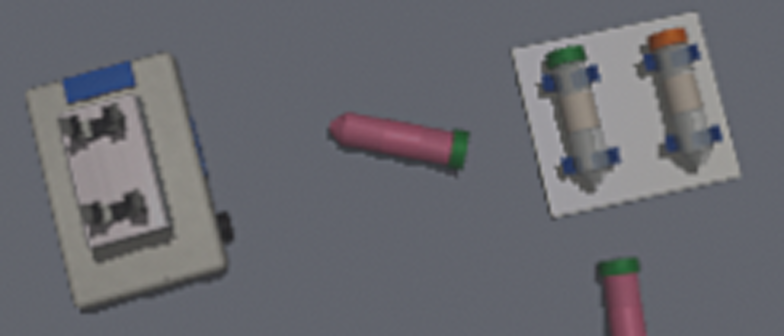

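View pics/sc1.png

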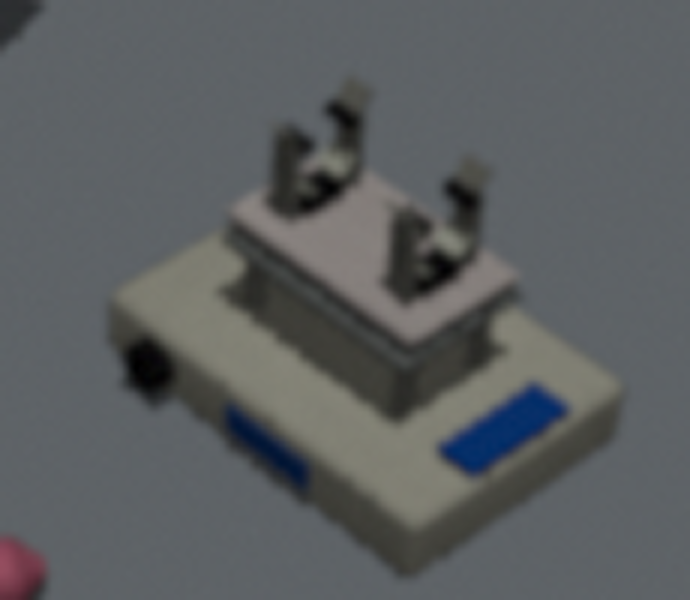

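The crops confirm the choice: the green-capped clear tube lies in the tray at top crop (580,115), in the place on the tray's +y side. The pink tubes are separate. The clip head's plate corners show in both views, so I can triangulate its centre, yaw and height.

Run:
```python
from h import *
c=cap('top'); s=cap('scene')
T=dict(pp=(66,107),pm=(138,92),mm=(170,228),mp=(92,245)); S=dict(pp=(520,270),pm=(408,335),mm=(228,212),mp=(368,165))
P={}
for k in T:
    t=np.array(T[k])/3.2+(145,165); u=np.array(S[k])/6+(230,120)
    P[k],e=tri(c,t,s,u); print(k,P[k].round(4),round(e,4))
m=sum(P.values())/4; print('centre',m.round(4))
d=P['pp']+P['pm']-P['mm']-P['mp']; print('yaw',np.degrees(np.arctan2(d[1],d[0])),np.linalg.norm(d)/2)
# nose plane check: top-view nose pairs
for z in (.1,.12,.14,.15):
    a=[plane(c,*(np.array(q)/3.2+(145,165)),z)[:2].round(4) for q in((76,130),(116,123),(96,218),(134,208))]; print(z,a,np.mean(a,0).round(4))
o=observe(); from scipy.spatial.transform import Rotation as R
q=o['tool_rot']; print(R.from_quat(np.r_[q[1:],q[0]]).as_matrix().round(3), o['eef_pos'],o['opening'])
```

```text
pp [0.5142 0.1672 0.0935] 0.0074
pm [0.5255 0.1094 0.0906] 0.0046
mm [0.4188 0.0841 0.0833] 0.0059
mp [0.4088 0.1518 0.0759] 0.0174
centre [0.4668 0.1281 0.0858]
yaw 10.863135569347614 0.1086813622891587
0.1 [array([0.4932, 0.1538]), array([0.4984, 0.1225]), array([0.4246, 0.1363]), array([0.4321, 0.1071])] [0.4621 0.1299]
0.12 [array([0.4902, 0.1496]), array([0.4953, 0.1189]), array([0.423 , 0.1325]), array([0.4303, 0.1039])] [0.4597 0.1262]
0.14 [array([0.4871, 0.1453]), array([0.4921, 0.1154]), array([0.4215, 0.1286]), array([0.4286, 0.1006])] [0.4573 0.1225]
0.15 [array([0.4856, 0.1432]), array([0.4906, 0.1136]), array([0.4207, 0.1267]), array([0.4278, 0.099 ])] [0.4562 0.1206]
[[ 0.949  0.315 -0.   ]
 [ 0.315 -0.949  0.   ]
 [ 0.    -0.    -1.   ]] [ 0.16553868 -0.49815345  0.25604923] 0.9997657053788487
```

Call:
move_arm(gripper=[1, 1, 1, 1, 1, 1, 1, 1, 1, 1, 1], dp=[[4.5, -1.35, 0], [4.5, -1.35, 0], [4.5, -1.35, 0], [4.5, -1.35, 0], [4.5, -1.35, 0], [4.5, -1.35, 0], [4.5, -1.35, 0], [4.5, -1.35, 0], [4.5, -1.4, 0], [0, 0, 0], [0, 0, 0]], dr=[[0, 0, 0], [0, 0, 0], [0, 0, 0], [0, 0, 0], [0, 0, 0], [0, 0, 0], [0, 0, 0], [0, 0, 0], [0, 0, 0], [0, 0, 7.4], [0, 0, 0]])

```text
time: 1.68
eef_pos: [0.5116, -0.2544, 0.256]
tool_rot: [-0.0, 0.995, 0.097, -0.0]
wrist_force: [-0.4, 0.8, 0.4]
opening: 1.001
gripper_force: 0.0
```

Call:
move_arm(gripper=[1, 1, 1, 1, 1, 1, 1, 1], dp=[[0, 0, 4], [0, 0, 4], [0, 0, 4], [0, 0, 4], [0, 0, 3], [0, 0, 2], [0, 0, 1], [0, 0, 0]], dr=[[0, 0, 0], [0, 0, 0], [0, 0, 0], [0, 0, 0], [0, 0, 0], [0, 0, 0], [0, 0, 0], [0, 0, 0]])

```text
time: 2.68
eef_pos: [0.5115, -0.255, 0.0364]
tool_rot: [0.0, 0.995, 0.096, 0.0]
wrist_force: [-0.1, 0.5, -0.7]
opening: 0.999
gripper_force: 0.0
```

Call:
move_arm(gripper=[0.3, 0.2, 0, 0, 0, 0, 0, 0], dp=[[0, 0, 0], [0, 0, 0], [0, 0, 0], [0, 0, 0], [0, 0, 0], [0, 0, 0], [0, 0, 0], [0, 0, 0]], dr=[[0, 0, 0], [0, 0, 0], [0, 0, 0], [0, 0, 0], [0, 0, 0], [0, 0, 0], [0, 0, 0], [0, 0, 0]], squeeze=60)

```text
time: 3.68
eef_pos: [0.5116, -0.2541, 0.0371]
tool_rot: [-0.001, 0.995, 0.096, 0.0]
wrist_force: [-1.9, 4.6, 4.8]
opening: 0.316
gripper_force: 59.0
```

Call:
move_arm(gripper=[0, 0, 0, 0, 0, 0, 0, 0], dp=[[0, 0, -1], [0, 0, -2], [0, 0, -4], [0, 0, -4], [0, 0, -4], [0, 0, -4], [0, 0, -3], [0, 0, 0]], dr=[[0, 0, 0], [0, 0, 0], [0, 0, 0], [0, 0, 0], [0, 0, 0], [0, 0, 0], [0, 0, 0], [0, 0, 0]], squeeze=90)

```text
time: 4.68
eef_pos: [0.5122, -0.2553, 0.2607]
tool_rot: [0.002, 0.995, 0.096, 0.003]
wrist_force: [-0.5, 0.7, -1.2]
opening: 0.308
gripper_force: 88.6
```

Call:
move_arm(gripper=[0, 0, 0, 0, 0, 0, 0, 0, 0, 0, 0, 0], dp=[[0.2, -2, 0], [0.3, -4.3, 0], [0.3, -4.3, 0], [0.3, -4.3, 0], [0.3, -4.3, 0], [0.3, -4.3, 0], [0.3, -4.3, 0], [0.3, -4.3, 0], [0.3, -4.3, 0], [0.2, -2.1, 2], [0, 0, 3], [0, 0, 0]], dr=[[0, 0, 0], [0, 0, 0], [0, 0, 0], [0, 0, 0], [0, 0, 0], [0, 0, 0], [0, 0, 0], [0, 0, 0], [0, 0, 0], [0, 0, 0], [0, 0, -4], [0, 0, 0]])

```text
time: 6.18
eef_pos: [0.4632, 0.129, 0.2027]
tool_rot: [0.0, 0.991, 0.131, -0.004]
wrist_force: [0.9, -0.3, -0.6]
opening: 0.304
gripper_force: 88.7
```

Run:
```python
from h import *
s=cap('scene');c=cap('top')
a=s['bgr'][85:215,225:355]; cv2.imwrite('pics/sc2.png',cv2.resize(a,(600,600),interpolation=cv2.INTER_CUBIC))
for cc in(s,c):
    m=cv2.inRange(cv2.cvtColor(cc['bgr'],cv2.COLOR_BGR2HSV),(50,100,30),(75,255,255))
    for k in cv2.findContours(m,0,1)[0]:
        if cv2.contourArea(k)>8: print(k.mean((0,1)).round(1),cv2.contourArea(k))
```

```text
[380. 253.] 89.5
[191.8 221.7] 52.5
[126.6 211.7] 112.5
[310.  135.9] 106.0
[338.2 248. ] 28.5
[288.1 210.8] 28.5
[164.7 116.7] 48.5
```

View pics/sc2.png

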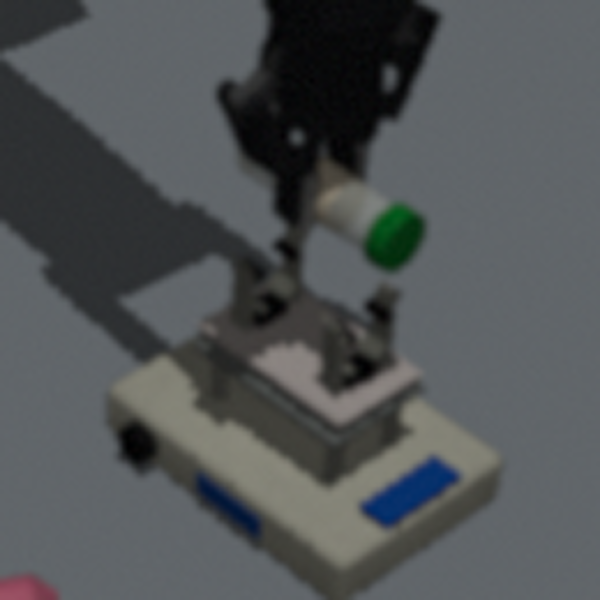

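The picture shows the tube in the jaws with its green cap at crop (393,237), pointing to the blue block (410,490). The clips sit right under it at (265,285) and (355,350).

Run:
```python
from h import *
s=cap('scene');st=observe();p=np.array(st['eef_pos']);a=np.radians(15.06)
e=np.array([np.cos(a),np.sin(a),0]);n=np.array([-e[1],e[0],0])
def onvert(u,v,lat):
    o,d=ray(s,u,v);X=o+d*(lat-o@n)/(d@n);return (X@e).round(4),X[2].round(4)
m=cv2.inRange(cv2.cvtColor(s['bgr'],cv2.COLOR_BGR2HSV),(50,100,30),(75,255,255))
print('tcp',p,p@e,p@n); u=cv2.connectedComponentsWithStats(m)
for st_,ce in zip(u[2],u[3]):
    if st_[4]>60 and abs(ce[0]-310)<8 and ce[1]<200: print(ce,'cap along,z',onvert(*ce,p@n))
f=lambda x,y:(x/4.615+225,y/4.615+85)
# finger tips visible: top of far (+y) fingers, noses
for q in((387,292),(380,310),(290,238)): print(q,onvert(*f(*q),.003+.015))
for q in((338,330),(245,262)): print(q,onvert(*f(*q),.003-.017))
```

```text
tcp [0.4656018  0.12863636 0.20714741] 0.4830340009164908 0.0032407434461497603
[310.42857143 134.94117647] cap along,z (np.float64(0.5345), np.float64(0.1958))
(387, 292) (np.float64(0.5222), np.float64(0.1413))
(380, 310) (np.float64(0.5188), np.float64(0.1272))
(290, 238) (np.float64(0.4514), np.float64(0.135))
(338, 330) (np.float64(0.5191), np.float64(0.1315))
(245, 262) (np.float64(0.45), np.float64(0.1345))
```

Call:
move_arm(gripper=[0, 0, 0, 0], dp=[[0.1, 0.15, 1.5], [0, 0, 1], [0, 0, 0.5], [0, 0, 0]], dr=[[0, 0, 0], [0, 0, 0], [0, 0, 0], [0, 0, 0]])

```text
time: 6.82
eef_pos: [0.4668, 0.1272, 0.1758]
tool_rot: [0.0, 0.991, 0.13, -0.0]
wrist_force: [-0.4, -0.4, -1.4]
opening: 0.309
gripper_force: 88.7
```

Call:
move_arm(gripper=[0, 0, 0, 0, 0], dp=[[0, -0.1, 0.5], [0, 0, 0.5], [0, 0, 0.2], [0, 0, 0.2], [0, 0, 0.2]], dr=[[0, 0, 0], [0, 0, 0], [0, 0, 0], [0, 0, 0], [0, 0, 0]])

```text
time: 7.45
eef_pos: [0.4667, 0.1283, 0.1602]
tool_rot: [0.0, 0.991, 0.13, 0.0]
wrist_force: [0.1, 0.4, -0.8]
opening: 0.308
gripper_force: 88.7
```

Call:
move_arm(gripper=[0, 0, 0, 0], dp=[[0, 0, 0.1], [0, 0, 0.1], [0, 0, 0.1], [0, 0, 0]], dr=[[0, 0, 0], [0, 0, 0], [0, 0, 0], [0, 0, 0]])

```text
time: 7.95
eef_pos: [0.4667, 0.1283, 0.1572]
tool_rot: [0.0, 0.991, 0.13, -0.0]
wrist_force: [0.5, -1.6, 0.2]
opening: 0.311
gripper_force: 88.7
```

Call:
move_arm(gripper=[0, 0, 0, 0], dp=[[0, 0, 0.1], [0, 0, 0.1], [0, 0, 0.1], [0, 0, 0]], dr=[[0, 0, 0], [0, 0, 0], [0, 0, 0], [0, 0, 0]])

```text
time: 8.45
eef_pos: [0.4666, 0.1283, 0.1542]
tool_rot: [0.0, 0.991, 0.13, -0.0]
wrist_force: [-0.1, 0.2, -0.6]
opening: 0.31
gripper_force: 88.7
```

Call:
move_arm(gripper=[0, 0, 0, 0], dp=[[0, 0, 0.1], [0, 0, 0.1], [0, 0, 0.1], [0, 0, 0]], dr=[[0, 0, 0], [0, 0, 0], [0, 0, 0], [0, 0, 0]])

```text
time: 8.95
eef_pos: [0.4668, 0.1285, 0.1518]
tool_rot: [-0.0, 0.991, 0.13, 0.0]
wrist_force: [-0.6, 2.0, 3.8]
opening: 0.312
gripper_force: 88.8
```

```bash
python3 -c "
from h import *
for i in range(4):
    s=observe();print(np.round(s['wrist_force'],1),np.round(s['ft_torque'],2),np.round(s['eef_pos'],4));capture('top')"
```

```text
[-0.6  2.   3.8] [0.17 0.19 0.01] [0.4668 0.1285 0.1518]
[-1.2  1.7  3.4] [0.31 0.19 0.07] [0.4668 0.1285 0.1517]
[-0.6  1.4  4.2] [ 0.28  0.19 -0.01] [0.4668 0.1285 0.1517]
[-1.6  1.8  3.6] [0.34 0.23 0.02] [0.4668 0.1285 0.1516]
```

Call:
move_arm(gripper=[0, 0, 0], dp=[[0, -0.05, 0.1], [0, 0, 0.1], [0, 0, 0]], dr=[[0, 0, 0], [0, 0, 0], [0, 0, 0]])

```text
time: 9.52
eef_pos: [0.467, 0.1292, 0.1501]
tool_rot: [-0.0, 0.991, 0.13, 0.001]
wrist_force: [-1.5, 3.6, 7.4]
opening: 0.31
gripper_force: 89.1
```

```bash
python3 -c "
from h import *
for i in range(4):
    s=observe();print(np.round(s['wrist_force'],1),np.round(s['ft_torque'],2),np.round(s['eef_pos'],4));capture('top')"
```

```text
[-1.5  3.6  7.4] [ 0.44  0.23 -0.06] [0.467  0.1292 0.1501]
[-1.2  3.4  6.6] [ 0.41  0.17 -0.03] [0.467  0.1292 0.1501]
[-0.3  2.9  6.5] [ 0.37  0.28 -0.01] [0.467  0.1292 0.1501]
[-2.1  2.4  6.2] [ 0.42  0.24 -0.03] [0.467  0.1292 0.1501]
```

Call:
move_arm(gripper=[0, 0, 0], dp=[[0, -0.1, 0], [0, 0, 0], [0, 0, 0]], dr=[[0, 0, 0], [0, 0, 0], [0, 0, 0]])

```text
time: 10.1
eef_pos: [0.4668, 0.1298, 0.15]
tool_rot: [0.0, 0.991, 0.13, 0.001]
wrist_force: [0.0, 0.4, 5.5]
opening: 0.31
gripper_force: 89.3
```

```bash
python3 -c "
from h import *
for i in range(4):
    s=observe();print(np.round(s['wrist_force'],1),np.round(s['ft_torque'],2),np.round(s['eef_pos'],4));capture('top')"
```

```text
[0.  0.4 5.5] [ 0.13  0.09 -0.01] [0.4668 0.1298 0.15  ]
[-0.4  1.1  6.4] [ 0.08  0.03 -0.03] [0.4668 0.1297 0.15  ]
[0.5 0.8 6.1] [ 0.17  0.12 -0.01] [0.4668 0.1297 0.15  ]
[-0.6  1.6  6.5] [0.13 0.07 0.01] [0.4668 0.1297 0.15  ]
```

Call:
move_arm(gripper=[0, 0, 0], dp=[[0, -0.04, 0.1], [0, 0, 0.1], [0, 0, 0]], dr=[[0, 0, 0], [0, 0, 0], [0, 0, 0]])

```text
time: 10.68
eef_pos: [0.467, 0.13, 0.1488]
tool_rot: [0.0, 0.991, 0.13, 0.001]
wrist_force: [-1.2, 0.1, 11.1]
opening: 0.315
gripper_force: 89.8
```

Call:
move_arm(gripper=[0, 0, 0], dp=[[0, 0, 0.1], [0, 0, 0.1], [0, 0, 0]], dr=[[0, 0, 0], [0, 0, 0], [0, 0, 0]])

```text
time: 11.05
eef_pos: [0.4674, 0.13, 0.1474]
tool_rot: [0.0, 0.991, 0.13, 0.002]
wrist_force: [-1.3, 0.6, 13.0]
opening: 0.311
gripper_force: 90.0
```

Call:
move_arm(gripper=[0, 0, 0], dp=[[0, 0, 0.1], [0, 0, 0.1], [0, 0, 0]], dr=[[0, 0, 0], [0, 0, 0], [0, 0, 0]])

```text
time: 11.42
eef_pos: [0.4677, 0.1301, 0.1456]
tool_rot: [0.0, 0.991, 0.13, 0.003]
wrist_force: [0.4, 0.4, 13.5]
opening: 0.308
gripper_force: 90.0
```

Call:
move_arm(gripper=[0, 0], dp=[[0, 0, 0.1], [0, 0, 0]], dr=[[0, 0, 0], [0, 0, 0]])

```text
time: 11.68
eef_pos: [0.4677, 0.1301, 0.1445]
tool_rot: [0.0, 0.991, 0.13, 0.003]
wrist_force: [0.2, -0.3, 12.1]
opening: 0.307
gripper_force: 90.0
```

Call:
move_arm(gripper=[0, 0, 0], dp=[[0, 0, 0.1], [0, 0, 0.1], [0, 0, 0]], dr=[[0, 0, 0], [0, 0, 0], [0, 0, 0]])

```text
time: 12.05
eef_pos: [0.4676, 0.1301, 0.1422]
tool_rot: [0.0, 0.991, 0.13, 0.002]
wrist_force: [1.4, 0.4, 10.9]
opening: 0.31
gripper_force: 89.9
```

Call:
move_arm(gripper=[0, 0, 0], dp=[[0, 0, 0.1], [0, 0, 0.1], [0, 0, 0]], dr=[[0, 0, 0], [0, 0, 0], [0, 0, 0]])

```text
time: 12.42
eef_pos: [0.4673, 0.13, 0.1395]
tool_rot: [0.0, 0.991, 0.13, 0.002]
wrist_force: [0.1, 0.6, 6.8]
opening: 0.31
gripper_force: 89.7
```

Call:
move_arm(gripper=[0, 0, 0], dp=[[0, 0, 0.1], [0, 0, 0.1], [0, 0, 0]], dr=[[0, 0, 0], [0, 0, 0], [0, 0, 0]])

```text
time: 12.8
eef_pos: [0.4668, 0.13, 0.1367]
tool_rot: [0.0, 0.991, 0.13, 0.001]
wrist_force: [1.9, 0.3, 4.9]
opening: 0.312
gripper_force: 89.3
```

Call:
move_arm(gripper=[0, 0, 0], dp=[[0, 0, 0.1], [0, 0, 0.1], [0, 0, 0]], dr=[[0, 0, 0], [0, 0, 0], [0, 0, 0]])

```text
time: 13.18
eef_pos: [0.4659, 0.13, 0.1336]
tool_rot: [0.0, 0.991, 0.13, -0.001]
wrist_force: [1.4, -0.6, -0.3]
opening: 0.314
gripper_force: 88.9
```

Call:
move_arm(gripper=[0, 0, 0], dp=[[0, 0, 0.1], [0, 0, 0.1], [0, 0, 0]], dr=[[0, 0, 0], [0, 0, 0], [0, 0, 0]])

```text
time: 13.55
eef_pos: [0.4658, 0.1301, 0.1317]
tool_rot: [0.0, 0.991, 0.13, -0.001]
wrist_force: [-0.7, -0.8, -0.5]
opening: 0.31
gripper_force: 88.7
```

Call:
move_arm(gripper=[0, 0, 0], dp=[[0, 0, 0.1], [0, 0, 0.1], [0, 0, 0]], dr=[[0, 0, 0], [0, 0, 0], [0, 0, 0]])

```text
time: 13.92
eef_pos: [0.466, 0.1301, 0.13]
tool_rot: [0.0, 0.991, 0.13, -0.0]
wrist_force: [0.1, -0.4, -2.9]
opening: 0.311
gripper_force: 88.6
```

Call:
move_arm(gripper=[0, 0, 0], dp=[[0, 0, 0.1], [0, 0, 0.05], [0, 0, 0]], dr=[[0, 0, 0], [0, 0, 0], [0, 0, 0]])

```text
time: 14.3
eef_pos: [0.4662, 0.1301, 0.1287]
tool_rot: [0.0, 0.991, 0.13, -0.0]
wrist_force: [0.6, -0.7, -2.8]
opening: 0.311
gripper_force: 88.6
```

Call:
move_arm(gripper=[0, 0, 0], dp=[[0, 0, 0.1], [0, 0, 0], [0, 0, 0]], dr=[[0, 0, 0], [0, 0, 0], [0, 0, 0]])

```text
time: 14.68
eef_pos: [0.4662, 0.1301, 0.1277]
tool_rot: [0.0, 0.991, 0.13, 0.0]
wrist_force: [1.1, -1.1, -3.0]
opening: 0.308
gripper_force: 88.6
```

Call:
move_arm(gripper=[0, 0, 0], dp=[[0, 0, 0.1], [0, 0, 0], [0, 0, 0]], dr=[[0, 0, 0], [0, 0, 0], [0, 0, 0]])

```text
time: 15.05
eef_pos: [0.4663, 0.1301, 0.1269]
tool_rot: [0.0, 0.991, 0.13, 0.0]
wrist_force: [-0.2, -1.3, -2.2]
opening: 0.308
gripper_force: 88.7
```

Call:
move_arm(gripper=[0, 0, 0], dp=[[0, 0, 0.1], [0, 0, 0], [0, 0, 0]], dr=[[0, 0, 0], [0, 0, 0], [0, 0, 0]])

```text
time: 15.42
eef_pos: [0.4664, 0.13, 0.1261]
tool_rot: [0.0, 0.991, 0.13, 0.0]
wrist_force: [0.1, -3.2, 2.8]
opening: 0.308
gripper_force: 88.9
```

Call:
move_arm(gripper=[0, 0, 0], dp=[[0, 0, 0.1], [0, 0, 0], [0, 0, 0]], dr=[[0, 0, 0], [0, 0, 0], [0, 0, 0]])

```text
time: 15.8
eef_pos: [0.4665, 0.1299, 0.1253]
tool_rot: [0.0, 0.991, 0.13, 0.0]
wrist_force: [-1.1, -4.8, 5.1]
opening: 0.311
gripper_force: 89.4
```

Call:
move_arm(gripper=[0, 0, 0], dp=[[0, 0.1, 0.1], [0, 0, 0], [0, 0, 0]], dr=[[0, 0, 0], [0, 0, 0], [0, 0, 0]])

```text
time: 16.18
eef_pos: [0.4665, 0.1298, 0.1248]
tool_rot: [-0.001, 0.991, 0.13, 0.0]
wrist_force: [-4.1, -1.1, 8.9]
opening: 0.311
gripper_force: 89.5
```

```bash
python3 -c "
from h import *
s=cap('scene')
a=s['bgr'][85:215,225:355]; cv2.imwrite('pics/sc3.png',cv2.resize(a,(600,600),interpolation=cv2.INTER_CUBIC))
for i in range(3):
    s=observe();print(np.round(s['wrist_force'],1),np.round(s['ft_torque'],2),np.round(s['eef_pos'],4));capture('top')"
```

```text
[-4.2 -0.5  8.9] [-0.07  0.74 -0.02] [0.4665 0.1298 0.1248]
[-4.6 -0.6  8.2] [ 0.    0.71 -0.05] [0.4665 0.1298 0.1248]
[-4.9 -0.4  7.1] [-0.1   0.7  -0.08] [0.4665 0.1298 0.1248]
```

View pics/sc3.png

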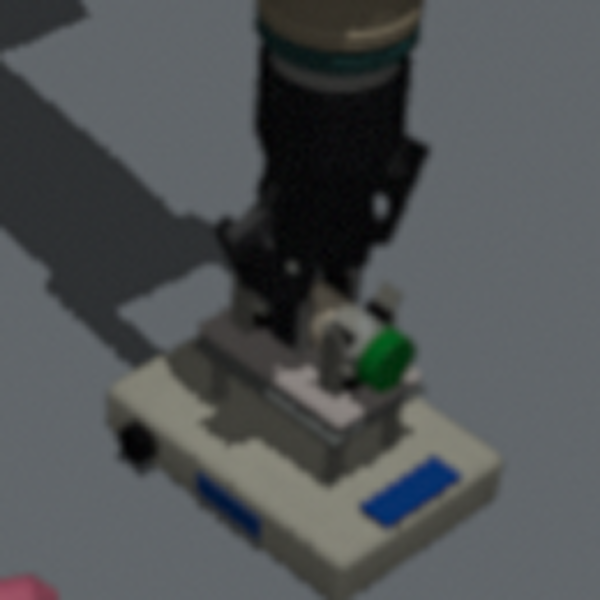

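The tube sits between the clips, with the cap at crop (387,360) at the blue-block end. I'll press slightly more so both beds carry it, then release.

Call:
move_arm(gripper=[0, 0, 0], dp=[[0, 0, 0.1], [0, 0, 0.05], [0, 0, 0]], dr=[[0, 0, 0], [0, 0, 0], [0, 0, 0]])

```text
time: 16.75
eef_pos: [0.4666, 0.1298, 0.124]
tool_rot: [-0.001, 0.991, 0.131, 0.0]
wrist_force: [-8.5, -1.4, 12.4]
opening: 0.306
gripper_force: 89.8
```

```bash
python3 -c "
from h import *
for i in range(3):
    s=observe();print(np.round(s['wrist_force'],1),np.round(s['ft_torque'],2),np.round(s['eef_pos'],4));capture('top')"
```

```text
[-8.5 -1.4 12.4] [-0.1   1.09 -0.03] [0.4666 0.1298 0.124 ]
[-7.2 -0.3 13.7] [-0.11  1.15 -0.02] [0.4666 0.1298 0.124 ]
[-7.2 -1.2 12.8] [-0.15  1.1  -0.05] [0.4666 0.1298 0.124 ]
```

Call:
move_arm(gripper=[0, 0, 0.5, 0.7, 0.7, 0.7], dp=[[0, 0, -0.1], [0, 0, 0], [0, 0, 0], [0, 0, 0], [0, 0, 0], [0, 0, 0]], dr=[[0, 0, 0], [0, 0, 0], [0, 0, 0], [0, 0, 0], [0, 0, 0], [0, 0, 0]], squeeze=20)

```text
time: 17.65
eef_pos: [0.4664, 0.1292, 0.1231]
tool_rot: [-0.0, 0.991, 0.13, -0.0]
wrist_force: [0.2, 0.2, 0.0]
opening: 0.702
gripper_force: 0.0
```

Call:
move_arm(gripper=[0.7, 0.7, 0.7, 0.7, 0.7, 0.7, 0.7, 0.7], dp=[[0, 0, -1], [0, 0, -2], [0, 0, -3], [0, 0, -4], [0, 4, -4], [0, 5, 0], [0, 5, 0], [0, 0, 0]], dr=[[0, 0, 0], [0, 0, 0], [0, 0, 0], [0, 0, 0], [0, 0, 0], [0, 0, 0], [0, 0, 0], [0, 0, 0]])

```text
time: 18.65
eef_pos: [0.503, -0.0087, 0.2638]
tool_rot: [0.0, 0.992, 0.128, 0.0]
wrist_force: [-0.7, 0.0, 0.8]
opening: 0.695
gripper_force: 0.0
```

Run:
```python
from h import *
s=cap('scene');c=cap('top')
a=cv2.resize(s['bgr'][120:210,235:345],(550,450),interpolation=cv2.INTER_CUBIC);b=cv2.resize(c['bgr'][175:265,150:220],(233*3//2,450),interpolation=cv2.INTER_CUBIC)
o=np.zeros((450,900,3),np.uint8);o[:,:550]=a;o[:,550:550+349]=b;cv2.imwrite('pics/end.png',cv2.resize(o,(800,400)))
ax=np.array([.9657,.2598]);n=np.array([-.2598,.9657])
m=lambda cc:cv2.connectedComponentsWithStats(cv2.inRange(cv2.cvtColor(cc['bgr'],cv2.COLOR_BGR2HSV),(50,100,30),(75,255,255)))
P=[]
for cc,r in((s,(310,160)),(c,(176,197))):
    k=m(cc); P.append(min((tuple(z) for z,t in zip(k[3],k[2]) if t[4]<400),key=lambda q:np.hypot(q[0]-r[0],q[1]-r[1])))
X,e=tri(s,P[0],c,P[1]); print(P,X,e,X[:2]@ax,X[:2]@n)
```

```text
[(np.float64(307.8119658119658), np.float64(161.9059829059829)), (np.float64(167.8), np.float64(195.2))] [0.51511596 0.14926579 0.11358923] 0.010116068702944509 0.5362267356782666 0.01031885056986731
```

View pics/end.png

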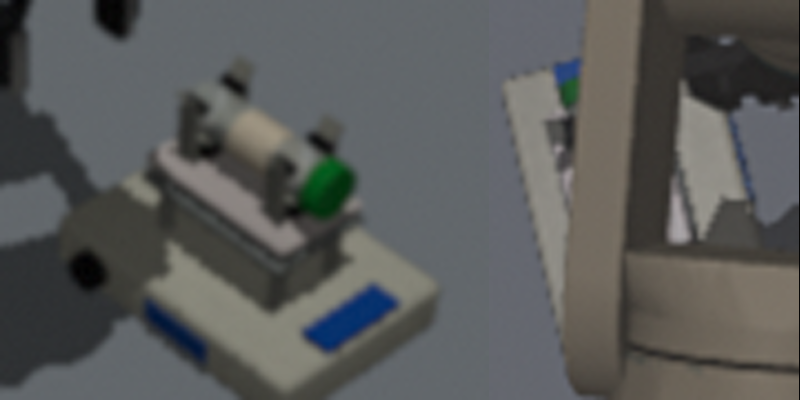

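The left panel shows the tube lying in both clips, noses over it at (240,75) and (325,130), with the cap at (328,185) beside the blue block. The jaws are clear. One quick check that it's level, then I hand in.

Run:
```python
from h import *
s=cap('scene');e=np.array([.9657,.2598,0]);n=np.array([-.2598,.9657,0])
for x,y in((210,103),(258,138),(328,186)):
    o,d=ray(s,x*1.125/5+235,y*1.125/5+120);X=o+d*(.0035-o@n)/(d@n);print((X@e).round(4),X[2].round(4))
```

```text
0.4476 0.1195
0.4856 0.1179
0.5387 0.1176
```

```bash
python3 -c "
from bench import finish_job
print(finish_job())"
```

```text
the job is handed in; nothing more can be done
None
```

The green-capped tube is in both of the mixer's clips, level and with its cap towards the blue block; I let go, the arm is clear, and the job is handed in, though the interface returned no verdict. The highest push I read was about 14 N.

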